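# Turn the row of finishing containers round for the far side of the bench

### The job

The next worker stands at the far side of the bench, so move the four containers from the wooden rack into the green rack in reverse order: as you see it, the leftmost in the wooden rack goes into the rightmost pocket of the green rack, and so on, one in each pocket. Stand each upright and flat on the floor of its pocket, about in the middle, without tipping any over, and leave the sanding block and the spring clamp where they are.

Things in the scene. Friction and masses are not known exactly. Their poses are not given: they have to be found in the camera images.
- amber_jar_center (a point): Amber-orange jar with a black cap, 46 mm in diameter, 59 mm tall, 0.14 to 0.45 kg, loose and upright. The point is its centre, half-way up (29.5 mm above its foot); z is its upright axis. Grasp the body, below 45 mm from its foot
- black_jar_center (a point): Plain black tin, 54 mm in diameter, 50 mm tall, 0.14 to 0.45 kg, loose and upright. The point is its centre, half-way up (25 mm above its foot); z is its upright axis. Grasp it round the body
- glue_white_center (a point): Cream-white glue bottle with a narrower neck and cap, 46 mm in diameter, 101 mm tall, 0.14 to 0.45 kg, loose and upright. The point is its centre, half-way up (50.5 mm above its foot); z is its upright axis. Grasp the straight body, at or below the centre
- blue_jar_center (a point): Blue jar with a white cap, 50 mm in diameter, 70 mm tall, 0.14 to 0.45 kg, loose and upright. The point is its centre, half-way up (35 mm above its foot); z is its upright axis. Grasp it round the body, at the centre
- wood_rack: Pale wooden rack, the nearer or the farther one; holds the four containers at the start, in any order. Fixed, 86 x 326 mm. Origin: centre of its underside, on the bench; x away from the robot, y along the row to the left, yaw within 0.15 rad. Four pockets, 74 x 74 mm inside, centred at x = 0, y = +0.12, +0.04, -0.04, -0.12 m; floor 8 mm, front and back lips 11 mm, 6 mm thick dividers and ends 20 mm above the bench.
- green_rack: Green-painted rack, the nearer or the farther one; empty at the start. Fixed, 86 x 326 mm. Origin: centre of its underside, on the bench; x away from the robot, y along the row to the left, yaw within 0.15 rad. Four pockets, 74 x 74 mm inside, centred at x = 0, y = +0.12, +0.04, -0.04, -0.12 m; floor 8 mm, front and back lips 11 mm, 6 mm thick dividers and ends 20 mm above the bench.
- amber_jar_pad: Orange round drip pad, 68 mm across, 3 mm thick, lying fixed in the pocket of the wooden rack in which the amber jar stands at the start, so its rim shows round the container's foot. Origin: centre of its underside, on the pocket floor. It stays there
- black_jar_pad: Black round drip pad, 68 mm across, 3 mm thick, lying fixed in the pocket of the wooden rack in which the black tin stands at the start, so its rim shows round the container's foot. Origin: centre of its underside, on the pocket floor. It stays there
- glue_white_pad: White round drip pad, 68 mm across, 3 mm thick, lying fixed in the pocket of the wooden rack in which the white glue bottle stands at the start, so its rim shows round the container's foot. Origin: centre of its underside, on the pocket floor. It stays there
- blue_jar_pad: Blue round drip pad, 68 mm across, 3 mm thick, lying fixed in the pocket of the wooden rack in which the blue jar stands at the start, so its rim shows round the container's foot. Origin: centre of its underside, on the pocket floor. It stays there
- sanding_block: Bystander: cork sanding block, 62 x 107 x 27 mm, to the left of the racks; origin at the centre of its underside
- spring_clamp: Bystander: orange spring clamp, 60 x 140 x 22 mm, lying to the right of the racks; origin at the centre of its underside
Things that resemble listed ones, but are neither listed nor needed, are in the scene too. What is shaped like the part that bears black_jar_center but turquoise is not meant.

How it is judged:
At the end, for the whole second after the job is handed in: Each container stands at rest in the green rack, in the pocket that mirrors (left for right) the wooden-rack pocket holding its drip pad: within 15 mm of the pocket's centre along and across the row, its foot within 2.5 mm of the pocket floor's height, tilted by less than 0.06 rad (((y of amber_jar_pad in the frame of wood_rack between 0.1 and 0.14 m and y of amber_jar_center in the frame of green_rack between -0.135 and -0.105 m) or (y of amber_jar_pad in the frame of wood_rack between 0.02 and 0.06 m and y of amber_jar_center in the frame of green_rack between -0.055 and -0.025 m) or (y of amber_jar_pad in the frame of wood_rack between -0.06 and -0.02 m and y of amber_jar_center in the frame of green_rack between 0.025 and 0.055 m) or (y of amber_jar_pad in the frame of wood_rack between -0.14 and -0.1 m and y of amber_jar_center in the frame of green_rack between 0.105 and 0.135 m)) and x of amber_jar_center in the frame of green_rack between -0.015 and 0.015 m and z of amber_jar_center in the frame of green_rack between 0.035 and 0.04 m and angle between each of amber_jar_center, black_jar_center, glue_white_center, blue_jar_center's own z axis and vertical below 0.06 rad and linear speed of each of amber_jar, black_jar, glue_white, blue_jar below 0.02 m/s and angular speed of each of amber_jar, black_jar, glue_white, blue_jar below 0.2 rad/s and ((y of black_jar_pad in the frame of wood_rack between 0.1 and 0.14 m and y of black_jar_center in the frame of green_rack between -0.135 and -0.105 m) or (y of black_jar_pad in the frame of wood_rack between 0.02 and 0.06 m and y of black_jar_center in the frame of green_rack between -0.055 and -0.025 m) or (y of black_jar_pad in the frame of wood_rack between -0.06 and -0.02 m and y of black_jar_center in the frame of green_rack between 0.025 and 0.055 m) or (y of black_jar_pad in the frame of wood_rack between -0.14 and -0.1 m and y of black_jar_center in the frame of green_rack between 0.105 and 0.135 m)) and x of black_jar_center in the frame of green_rack between -0.015 and 0.015 m and z of black_jar_center in the frame of green_rack between 0.0305 and 0.0355 m and ((y of glue_white_pad in the frame of wood_rack between 0.1 and 0.14 m and y of glue_white_center in the frame of green_rack between -0.135 and -0.105 m) or (y of glue_white_pad in the frame of wood_rack between 0.02 and 0.06 m and y of glue_white_center in the frame of green_rack between -0.055 and -0.025 m) or (y of glue_white_pad in the frame of wood_rack between -0.06 and -0.02 m and y of glue_white_center in the frame of green_rack between 0.025 and 0.055 m) or (y of glue_white_pad in the frame of wood_rack between -0.14 and -0.1 m and y of glue_white_center in the frame of green_rack between 0.105 and 0.135 m)) and x of glue_white_center in the frame of green_rack between -0.015 and 0.015 m and z of glue_white_center in the frame of green_rack between 0.056 and 0.061 m and ((y of blue_jar_pad in the frame of wood_rack between 0.1 and 0.14 m and y of blue_jar_center in the frame of green_rack between -0.135 and -0.105 m) or (y of blue_jar_pad in the frame of wood_rack between 0.02 and 0.06 m and y of blue_jar_center in the frame of green_rack between -0.055 and -0.025 m) or (y of blue_jar_pad in the frame of wood_rack between -0.06 and -0.02 m and y of blue_jar_center in the frame of green_rack between 0.025 and 0.055 m) or (y of blue_jar_pad in the frame of wood_rack between -0.14 and -0.1 m and y of blue_jar_center in the frame of green_rack between 0.105 and 0.135 m)) and x of blue_jar_center in the frame of green_rack between -0.015 and 0.015 m and z of blue_jar_center in the frame of green_rack between 0.0405 and 0.0455 m); the robot touches nothing.
It fails at once if a container is tipped over (angle between any of amber_jar_center, black_jar_center, glue_white_center, blue_jar_center's own z axis and vertical above 0.7 rad).
It fails at once if the sanding block is pushed away by more than 30 mm (distance of sanding_block from where it was at the start of the episode above 0.03 m).
It fails at once if the spring clamp is pushed away by more than 30 mm (distance of spring_clamp from where it was at the start of the episode above 0.03 m).
It also fails if it takes over 122 s, if anything falls off the work surface, if the arm or the gripper's body presses on something with over 40 N, if the wrist force passes 120 N, or if a joint passes its speed limit or range.

### The arm

A 6-joint arm with a two-finger parallel gripper is mounted at the origin on a cart in front of the work surface, level with it; the furniture and walls round the work are solid. World frame = base frame: x ahead of the robot, y to its left, z up, the work surface at z = 0. Lengths are in m, angles in rad, forces in N, time in s.
With the tool pointing down it reaches from about 0.35 to 0.85 m from the base axis. Payload 8.1 kg.
Tool frame: the origin (TCP) lies midway between the tips of the shut fingers; the grasp point (between the pads) lies 19 mm behind it; x points along the fingers, y is the direction in which the jaws open and shut, and the axes are right-handed (so a half turn about x gives the same grasp; the last joint's range is limited). The gripper opens to 93 mm and grips with 3 to 60 N. Pads are 15 mm wide; open, the fingers measure 128 mm over their backs; the gripper's body (75 mm by 188 mm) begins 65 mm behind the grasp point.
Start: joints at [1.219, 0.13, 1.488, -0, 1.523, -0.085], TCP at [0.158, 0.579, 0.219] pointing down, gripper open.
Joint ranges: [-2.96, 2.96], [-0.89, 2.26], [0.02, 2.5], [-1.34, 4.48], [0, 2.73], [-2.66, 2.66]. Speed limits (rad/s): [2.39, 2.39, 2.79, 3.14, 3.14, 3.14].

### API

Orientations are given as [roll, pitch, yaw] about the fixed x, y, z axes, in that order (R = Rz(yaw) Ry(pitch) Rx(roll)).
In Python, from plant import env gives the robot as it stands.
- The arm moves only by the shell command python3 -m jog 'ROWS'. ROWS is JSON, a list of rows, each a list of 5 numbers: the shift along the tool's x, y, z in mm, then the turn about the tool's x in rad, then the finger opening in mm, from 0 to 93. In form: [[dx, dy, dz, twist, jaw], ...]. A call has 1 to 12 rows; each row is the pose to reach, as a shift and turn from the pose measured when the call began, along the tool's axes at that moment; what a row does not reach only later rows make up. A row lasts 1/12 s, in which the tool goes at most 41.7 mm and 7.16 degrees, less where a joint would pass 70% of its speed; a pose out of reach is approached as far as the arm can. A call with a gripper value outside its range is refused whole. The fingers move at their own pace and stop on an object; the grip force is fixed at half the most. Time passes only in rows, so rows that repeat a pose let the fingers close. It gives the time, the measured TCP pose, the force and the opening at its end, in the units of the state.
- env.get_state(): the state, without advancing time (a new reading comes with each control period).
- env.snapshot(name): name is "scene" or "top"; returns the picture (384x512x3 uint8, red, green, blue); there is no depth.
- env.calibration(name): a dict with "camera_matrix" (3x3 intrinsics, pixels), "distortion" ([k1, k2, p1, p2, k3] as OpenCV has them; the pictures are not rectified), "xyz" and "attitude" of the camera in the world. Camera axes: x right, y down, z forward; pixel columns grow to the right and rows downward; lengths in m; the calibration is good to about 2 mm. A picture is of the moment at which its call begins. calibration takes no time and is no camera call.
- env.hand_in(): hands the job in, once; it reports no verdict.
The state is a dict: "time_s": time; "qpos": joint angles; "qd": joint speeds; "joint_efforts": joint torques, N m; "position": TCP position; "ee_rot": TCP orientation; "ft_force": force on the tool from outside, world axes, zero at the start; "ft_torque": the same for the moment, N m; "grip_width": finger opening in m.
Only numpy, scipy, OpenCV 4.12 (cv2) and the standard library are available. Lean on these libraries where they do the work, as an engineer would, in place of code of your own. Each camera call takes 0.05 s, during which the arm holds its last target.

## Working session

There is one attempt and no reset: what is moved stays moved. The work goes in short steps, Python scripts to look and compute and a shell command to move; the robot and the scene stay as the last step left them, time stands still between calls to the robot, and variables do not carry over. Pictures are saved under pics/ and viewed, and the job is handed in when it is done.

```bash
ls; mkdir -p pics
python3 - <<'E'
from plant import env
import cv2
for n in ("scene","top"):
    cv2.imwrite(f"pics/{n}0.png",env.snapshot(n)[:,:,::-1])
    c=env.calibration(n); print(n,c)
print(env.get_state())
E
```

```text
pics
scene {'camera_matrix': array([[484.57530772,   0.        , 252.51929976],
       [  0.        , 484.57530772, 188.53973373],
       [  0.        ,   0.        ,   1.        ]]), 'distortion': array([-0.1733981,  0.       ,  0.       ,  0.       ,  0.       ]), 'xyz': array([-0.21321835,  0.93184057,  0.76640173]), 'attitude': array([-2.09824049,  0.02057873, -2.49128333])}
top {'camera_matrix': array([[425.80109918,   0.        , 258.67726975],
       [  0.        , 425.80109918, 191.58256286],
       [  0.        ,   0.        ,   1.        ]]), 'distortion': array([-0.0034661,  0.       ,  0.       ,  0.       ,  0.       ]), 'xyz': array([ 0.36008393, -0.00277016,  1.20462069]), 'attitude': array([-2.99679067,  0.01145449, -1.56034527])}
{'time_s': 0.1, 'qpos': array([ 1.21861805e+00,  1.31085320e-01,  1.48918464e+00,  6.93040936e-06,
        1.52302475e+00, -8.53926305e-02]), 'qd': array([-0.00148667, -0.00112975, -0.00396844, -0.00071423, -0.00092496,
        0.0006417 ]), 'joint_efforts': array([ 1.71097214e-03, -5.61339355e+01, -4.93096304e+01,  7.70655507e-02,
        2.91673554e-02, -9.15745636e-05]), 'position': array([0.15796744, 0.57828236, 0.21768473]), 'ee_rot': array([-1.66025575,  1.56909426, -1.92704173]), 'ft_force': array([-0.78094886,  0.19078769,  0.01475896]), 'ft_torque': array([ 0.00506328, -0.02317056, -0.01097934]), 'grip_width': 0.09312166304418208}
```

View pics/scene0.png

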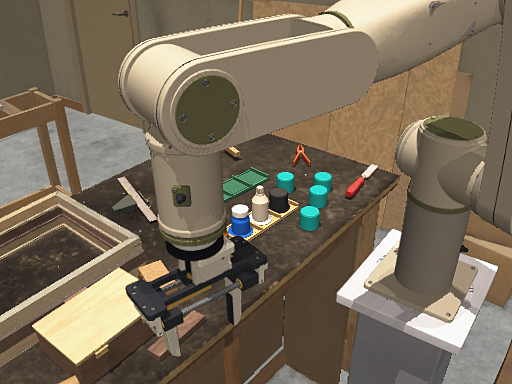

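View pics/top0.png

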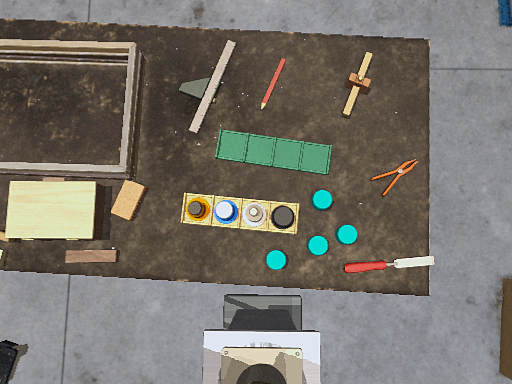

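The top view shows the wooden rack (nearer) around (240,214). From left to right it holds amber (197,209), blue (226,211), glue (255,213) and black (283,216). The green rack is empty at (273,152). The five turquoise tins at right, e.g. (322,200), are decoys. Next I'll measure the racks and containers.

```bash
cat > h.py <<'E'
import numpy as np, cv2
from scipy.spatial.transform import Rotation as R
from plant import env
def cast(name,px,z):
    c=env.calibration(name); K=c["camera_matrix"]
    p=cv2.undistortPoints(np.array(px,float).reshape(-1,1,2),K,c["distortion"]).reshape(-1,2)
    d=np.c_[p,np.ones(len(p))]@R.from_euler("xyz",c["attitude"]).as_matrix().T
    o=c["xyz"]; return o+d*((np.asarray(z)-o[2])/d[:,2])[:,None]
def proj(name,P):
    c=env.calibration(name); M=R.from_euler("xyz",c["attitude"]).as_matrix().T
    return cv2.projectPoints(np.array(P,float),M,-M@c["xyz"],c["camera_matrix"],c["distortion"])[0].reshape(-1,2)
E
python3 - <<'E'
from h import *
im=cv2.imread("pics/top0.png"); hsv=cv2.cvtColor(im,cv2.COLOR_BGR2HSV)
H,S,V=cv2.split(hsv)
for y,x in((214,241),(195,241),(152,273),(225,190),(209,197),(215,283)):print(hsv[y,x])
g=((H>65)&(H<85)&(S>80)).astype(np.uint8)*255; g[:,340:]=0;g[:110]=0;g[180:]=0
w=np.zeros_like(g); w[185:242,175:305]=((S[185:242,175:305]>25)&(V[185:242,175:305]>110))*255
w=cv2.morphologyEx(w,cv2.MORPH_CLOSE,np.ones((5,5)))
for n,m in(("green",g),("wood",w)):
    cs=max(cv2.findContours(m,0,2)[0],key=cv2.contourArea)
    r=cv2.minAreaRect(cs); b=cv2.boxPoints(r); print(n,r,b.round(1).tolist())
    P=cast("top",b,0.014); print(P.round(4).tolist(),P.mean(0),[np.linalg.norm(P[i]-P[i-1]).round(4) for i in range(4)])
cv2.imwrite("pics/m.png",np.hstack([g,w])[110:260])
c=cv2.resize(im[120:270,170:360],None,fx=4,fy=4,interpolation=cv2.INTER_CUBIC); cv2.imwrite("pics/crop0.png",c)
s=env.get_state(); print(R.from_euler("xyz",s["ee_rot"]).as_matrix().round(4))
E
```

```text
[ 19 159 183]
[21 62 87]
[ 74 115 160]
[ 9 69 85]
[ 13  39 125]
[ 20  35 109]
green ((273.3623046875, 151.634521484375), (114.54014587402344, 29.867521286010742), 8.27589225769043) [[214.5, 158.1999969482422], [218.8000030517578, 128.60000610351562], [332.20001220703125, 145.10000610351562], [327.8999938964844, 174.6999969482422]]
[[0.6291, 0.14, 0.014], [0.7166, 0.1298, 0.014], [0.67, -0.1966, 0.014], [0.5838, -0.1832, 0.014]] [ 0.64988061 -0.02748748  0.014     ] [np.float64(0.3264), np.float64(0.0881), np.float64(0.3297), np.float64(0.0873)]
wood ((241.70938110351562, 212.4368438720703), (122.14704895019531, 48.64638900756836), 12.264774322509766) [[176.89999389648438, 223.1999969482422], [187.1999969482422, 175.6999969482422], [306.6000061035156, 201.60000610351562], [296.20001220703125, 249.1999969482422]]
[[0.4419, 0.241, 0.014], [0.5775, 0.2167, 0.014], [0.5062, -0.1223, 0.014], [0.3733, -0.093, 0.014]] [0.4747243 0.0606142 0.014    ] [np.float64(0.3409), np.float64(0.1377), np.float64(0.3464), np.float64(0.136)]
[[-6.000e-04  2.636e-01  9.646e-01]
 [-1.600e-03  9.646e-01 -2.636e-01]
 [-1.000e+00 -1.700e-03 -2.000e-04]]
```

View pics/crop0.png

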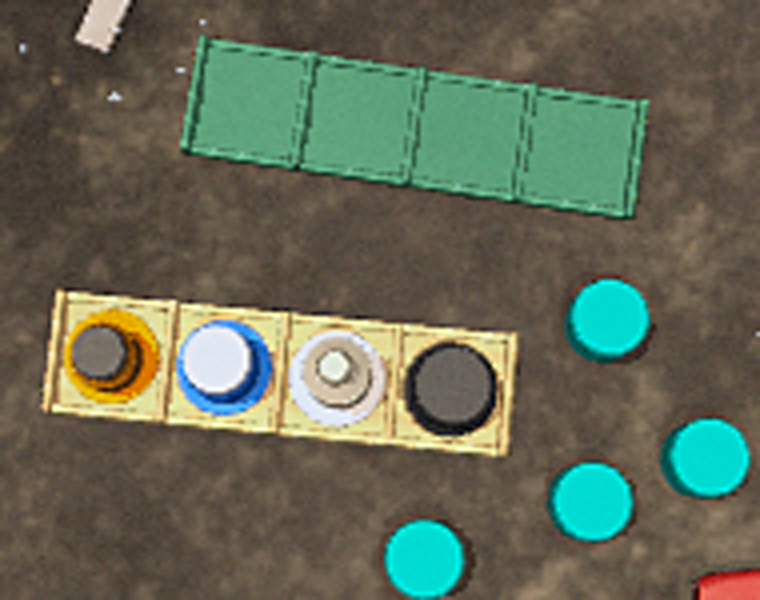

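View pics/m.png

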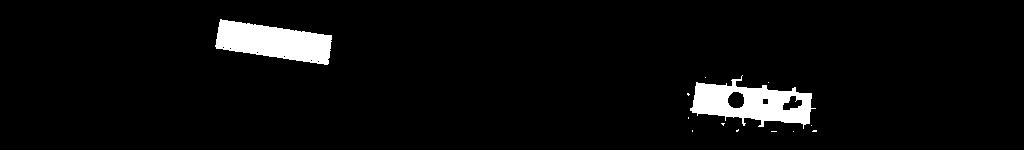

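The enlarged crop confirms the pads and jars match: orange (110,355), blue (225,367), white (338,378) and black (450,388). All the turquoise tins are outside the racks. Next: a tighter wood mask and the cap centres.

Run:
```python
from h import *
im=cv2.imread("pics/top0.png"); hsv=cv2.cvtColor(im,cv2.COLOR_BGR2HSV)
H,S,V=cv2.split(hsv)
roi=np.zeros_like(H); roi[185:242,175:305]=255
w=((V>140)&(S>50)&(roi>0)).astype(np.uint8)*255
w=cv2.morphologyEx(w,cv2.MORPH_CLOSE,np.ones((3,3)))
cs=max(cv2.findContours(w,0,2)[0],key=cv2.contourArea)
r=cv2.minAreaRect(cs); b=cv2.boxPoints(r); print(r,b.round(1).tolist())
P=cast("top",b,0.014); print(P.round(4).tolist(),P.mean(0))
def yaw(a,b): d=a-b; return np.arctan2(-d[0],d[1])
# cap discs
sp={"amber":((194,207),9,lambda:(S<70)&(V<150),.070),"blue":((224,210),12,lambda:(S<45)&(V>190),.081),
"glue":((253,212),5,lambda:(V>205)&(S<60),.112),"black":((283,217),13,lambda:(S<70)&(V>85)&(V<150),.061)}
for n,(c,rad,f,z) in sp.items():
    m=np.zeros_like(H); cv2.circle(m,c,rad,255,-1)
    k=(f()&(m>0)).astype(np.uint8)*255
    cs=max(cv2.findContours(k,0,2)[0],key=cv2.contourArea)
    (x,y),rr=cv2.minEnclosingCircle(cs); M=cv2.moments(k,True); u=(M["m10"]/M["m00"],M["m01"]/M["m00"])
    print(n,(x,y),rr,np.round(u,1),cast("top",[u],z)[0].round(4))
c=cv2.resize(im[185:242,175:305],None,fx=6,fy=6,interpolation=cv2.INTER_NEAREST); cv2.imwrite("pics/crop1.png",c)
```

```text
((239.68118286132812, 212.75869750976562), (117.22747802734375, 30.62967300415039), 5.511477470397949) [[179.89999389648438, 222.39999389648438], [182.8000030517578, 191.89999389648438], [299.5, 203.10000610351562], [296.6000061035156, 233.60000610351562]]
[[0.4444, 0.2327, 0.014], [0.5308, 0.2275, 0.014], [0.5017, -0.1024, 0.014], [0.4162, -0.094, 0.014]] [0.47329275 0.06594497 0.014     ]
amber (194.5, 207.5) 6.670932292938232 [194.4 207.7] [0.4803 0.1839 0.07  ]
blue (223.13934326171875, 208.95901489257812) 8.555885314941406 [223.4 209.4] [0.4752 0.105  0.081 ]
glue (252.0, 212.0) 4.472236156463623 [252.6 211.7] [0.4668 0.0265 0.112 ]
black (282.77569580078125, 215.5280303955078) 9.117305755615234 [282.7 215.7] [ 0.4617 -0.0534  0.061 ]
```

View pics/crop1.png

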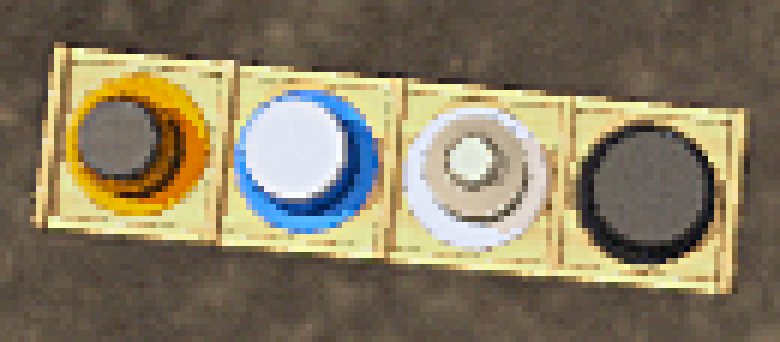

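```bash
cat >> h.py <<'E'
wc,wy=np.array([.4733,.0659]),-.087
gc,gy=np.array([.6499,-.0275]),-.140
def pocket(c,y,t): return c+t*np.array([-np.sin(y),np.cos(y)])
def to(x,y,z,yaw):
    s=env.get_state(); M=R.from_euler("xyz",s["ee_rot"]).as_matrix()
    d=M.T@(np.array([x,y,z])-s["position"])*1000
    cur=np.arctan2(M[1,1],M[0,1]); tw=-(yaw-cur); tw=(tw+np.pi)%(2*np.pi)-np.pi
    print("t",round(s["time_s"],2),"pos",s["position"].round(4),"shift",d.round(1),"twist",round(tw,4),"jaw",round(s["grip_width"]*1000,1),"F",s["ft_force"].round(1))
E
python3 -c "
from h import *
to(.481,.1845,.2,wy)
for t in(.12,.04,-.04,-.12): print(pocket(wc,wy,t),pocket(gc,gy,t))"
```

```text
t 0.1 pos [0.158  0.5783 0.2177] shift [  18.1 -294.7  415.4] twist 1.391 jaw 93.1 F [-0.8  0.2  0. ]
[0.48372683 0.18544615] [0.66664517 0.09132592]
[0.47677561 0.10574872] [0.65548172 0.01210864]
[0.46982439 0.02605128] [ 0.64431828 -0.06710864]
[ 0.46287317 -0.05364615] [ 0.63315483 -0.14632592]
```

```bash
python3 -m jog '[[0,-20,28,0.1,93],[0,-40,56,0.2,93],[0,-60,84,0.3,93],[0,-80,112,0.4,93],[0,-100,140,0.5,93],[0,-120,168,0.6,93],[0,-140,196,0.7,93],[0,-160,224,0.8,93],[0,-180,252,0.9,93],[0,-200,280,1.0,93],[0,-220,310,1.1,93],[0,-220,310,1.1,93]]'; python3 -c "
from h import *
to(.481,.1845,.14,wy)"
```

```text
time_s: 1.1
position: [0.4021, 0.2799, 0.2177]
ee_rot: [-0.061, 1.567, -1.438]
ft_force: [-0.4, 0.1, 0.1]
grip_width: 0.0932
t 1.1 pos [0.4021 0.2799 0.2177] shift [ 78.1  59.1 108.4] twist 0.2802 jaw 93.2 F [-0.4  0.1  0.1]
```

```bash
python3 -m jog '[[10,10,18,0.05,93],[20,20,36,0.1,93],[30,30,54,0.15,93],[40,40,72,0.2,93],[55,50,90,0.24,93],[65,55,100,0.28,93],[75,59,108,0.28,93],[78,59,108,0.28,93],[78,59,108,0.28,93]]'; python3 -c "
from h import *
to(.481,.1845,.0215,wy)
cv2.imwrite('pics/top1.png',env.snapshot('top')[:,:,::-1]);cv2.imwrite('pics/scene1.png',env.snapshot('scene')[:,:,::-1])"
```

```text
time_s: 1.85
position: [0.4798, 0.185, 0.1388]
ee_rot: [-0.369, 1.566, -2.026]
ft_force: [0.5, 0.7, 0.1]
grip_width: 0.0931
t 1.85 pos [0.4798 0.185  0.1388] shift [ 1.173e+02  1.500e+00 -1.000e-01] twist 0.001 jaw 93.1 F [0.5 0.7 0.1]
```

View pics/scene1.png

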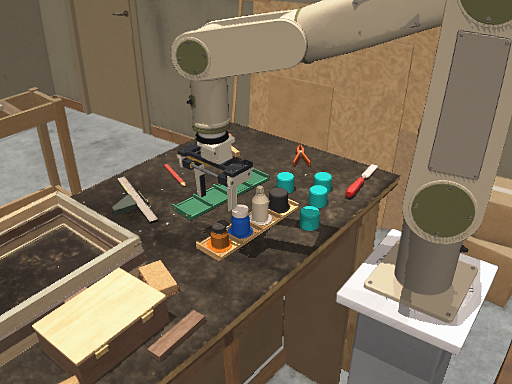

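View pics/top1.png

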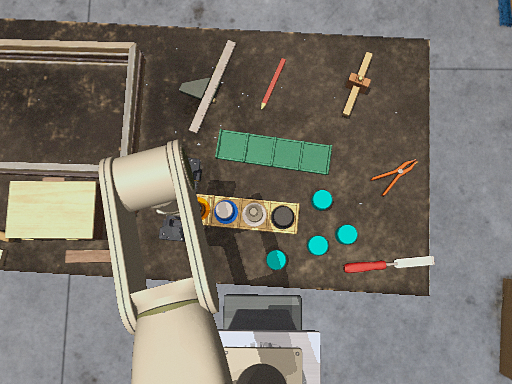

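The gripper is over the amber jar (scene 219,236), with its jaws across the row. I'll cross-check the cap centres in the scene view, then descend.

```bash
python3 -m jog '[[15,0,0,0,93],[30,1,0,0,93],[45,1,0,0,93],[60,1,0,0,93],[75,1,0,0,93],[90,1,0,0,93],[105,1,0,0,93],[114,1,0,0,93],[117,1,0,0,93],[117,1,0,0,93]]'
python3 - <<'E'
from h import *
im=env.snapshot('scene')[:,:,::-1].copy()
for p,z in zip([(.4803,.1839),(.4752,.105),(.4668,.0265),(.4617,-.0534)],(.07,.081,.112,.061)):
    q=proj('scene',[[*p,z]])[0]; im[int(q[1]+.5),int(q[0]+.5)]=(0,0,255)
for t in(.12,-.12):
    for dx in (-.043,.043):
        for yy in(np.sign(t)*.163,):
            for c,y in((wc,wy),(gc,gy)):
                q=c+np.array([[np.cos(y),-np.sin(y)],[np.sin(y),np.cos(y)]])@np.array([dx,yy]); q=proj('scene',[[*q,.011]])[0]; im[int(q[1]+.5),int(q[0]+.5)]=(0,0,255)
cv2.imwrite('pics/scene2.png',cv2.resize(im[150:270,160:320],None,fx=5,fy=5,interpolation=cv2.INTER_NEAREST))
to(.481,.1845,.0215,wy)
E
```

```text
time_s: 2.78
position: [0.4811, 0.1857, 0.0233]
ee_rot: [0.025, 1.567, -1.63]
ft_force: [0.3, 0.1, 0.6]
grip_width: 0.093
t 2.83 pos [0.4817 0.1857 0.024 ] shift [ 2.5 -0.6  1.2] twist 0.0023 jaw 93.2 F [ 0.7 -0.1  1.3]
```

View pics/scene2.png

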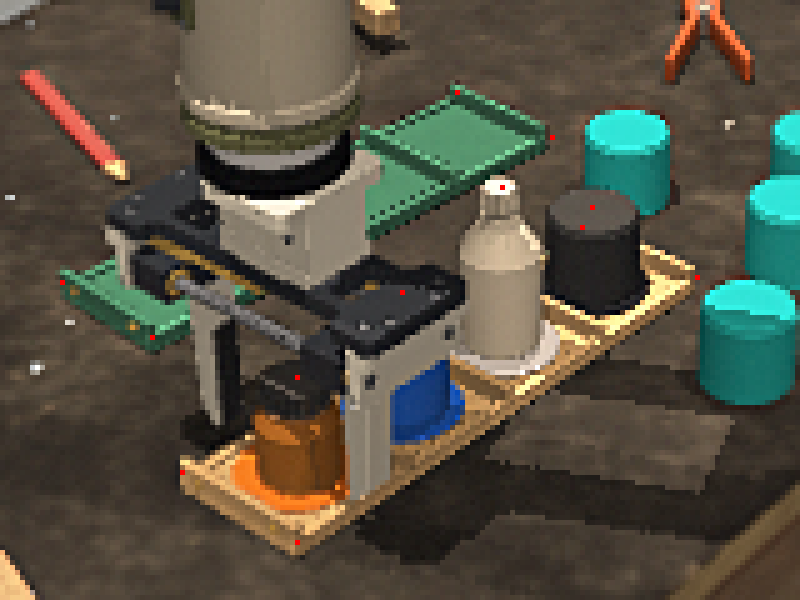

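The scene-view projections (red dots) land on the caps and rack corners, so the two views agree. The fingers straddle the amber jar. Closing now.

```bash
python3 -m jog '[[1,0,0,0,70],[1,0,0,0,50],[1,0,0,0,30],[1,0,0,0,30],[1,0,0,0,30],[1,0,0,0,30],[1,0,0,0,30],[1,0,0,0,30]]'; python3 -m jog '[[-4,0,0,0,30],[-12,0,0,0,30],[-24,0,0,0,30],[-38,0,0,0,30],[-52,0,0,0,30],[-66,0,0,0,30],[-80,0,0,0,30],[-94,0,0,0,30],[-106,0,0,0,30],[-112,0,0,0,30],[-112,0,0,0,30],[-112,0,0,0,30]]'; python3 -c "
from h import *
to(*pocket(gc,gy,-.12),.134,gy)"
```

```text
time_s: 3.5
position: [0.4816, 0.1857, 0.0231]
ee_rot: [0.293, 1.568, -1.362]
ft_force: [-1.2, -0.5, -0.2]
grip_width: 0.0457
time_s: 4.5
position: [0.4817, 0.1861, 0.1353]
ee_rot: [0.48, 1.567, -1.176]
ft_force: [0.2, -0.8, -1.5]
grip_width: 0.0457
t 4.5 pos [0.4817 0.1861 0.1353] shift [  2.5 179.  318.4] twist 0.0553 jaw 45.7 F [ 0.2 -0.8 -1.5]
```

```bash
python3 -m jog '[[0,4,8,0,30],[0,14,25,0,30],[0,28,50,0.01,30],[0,43,77,0.01,30],[0,59,105,0.02,30],[0,75,133,0.02,30],[0,91,161,0.03,30],[0,107,189,0.03,30],[0,123,217,0.04,30],[0,139,245,0.05,30],[1,155,273,0.055,30],[1,168,298,0.055,30]]'; python3 -m jog '[[0,3,6,0,30],[0,6,12,0,30],[0,7,14,0,30],[0,7,14,0,30],[0,7,14,0,30]]';python3 -c "
from h import *
to(*pocket(gc,gy,-.12),.021,gy)"
```

```text
time_s: 5.5
position: [0.6235, -0.1277, 0.1337]
ee_rot: [-0.16, 1.568, -1.871]
ft_force: [0.7, -0.7, -1.4]
grip_width: 0.0457
time_s: 5.92
position: [0.6281, -0.1414, 0.1334]
ee_rot: [-0.465, 1.568, -2.176]
ft_force: [-0.6, 0.5, -1.0]
grip_width: 0.0456
t 5.92 pos [ 0.6281 -0.1414  0.1334] shift [112.4   5.9   3.9] twist 0.0002 jaw 45.6 F [-0.6  0.5 -1. ]
```

```bash
python3 -m jog '[[10,3,2,0,30],[25,6,4,0,30],[40,6,4,0,30],[55,6,4,0,30],[70,6,4,0,30],[85,6,4,0,30],[97,6,4,0,30],[106,6,4,0,30],[110,6,4,0,30],[110,6,4,0,30],[110,6,4,0,30]]';python3 -c "
from h import *
to(*pocket(gc,gy,-.12),.0205,gy)"
```

```text
time_s: 6.83
position: [0.6336, -0.1465, 0.0237]
ee_rot: [-0.304, 1.568, -2.015]
ft_force: [0.3, -1.0, -0.4]
grip_width: 0.0454
t 6.83 pos [ 0.6336 -0.1465  0.0237] shift [ 3.2 -0.5 -0.1] twist 0.0003 jaw 45.4 F [ 0.3 -1.  -0.4]
```

```bash
python3 -m jog '[[1,0,0,0,30],[2,0,0,0,30],[3,0,0,0,30],[3,0,0,0,30]]'; python3 -c "
from h import *
to(*pocket(gc,gy,-.12),.0205,gy)"
```

```text
time_s: 7.17
position: [0.6338, -0.1466, 0.021]
ee_rot: [-0.066, 1.568, -1.777]
ft_force: [-0.7, -0.5, -0.9]
grip_width: 0.0456
t 7.17 pos [ 0.6338 -0.1466  0.021 ] shift [ 0.5 -0.7 -0.2] twist 0.0001 jaw 45.6 F [-0.7 -0.5 -0.9]
```

```bash
python3 -m jog '[[0.6,0,0,0,30],[1.2,0,0,0,30],[1.2,0,0,0,30]]'; python3 -m jog '[[0,0,0,0,50],[0,0,0,0,55],[0,0,0,0,65],[0,0,0,0,75],[0,0,0,0,85],[0,0,0,0,93],[0,0,0,0,93],[0,0,0,0,93],[0,0,0,0,93]]';  python3 -c "
from h import *
to(*pocket(gc,gy,-.12),.135,gy)"
```

```text
time_s: 7.42
position: [0.634, -0.1467, 0.0201]
ee_rot: [0.11, 1.568, -1.601]
ft_force: [-0.0, 0.4, -0.4]
grip_width: 0.0456
time_s: 8.17
position: [0.634, -0.1467, 0.0201]
ee_rot: [0.102, 1.568, -1.608]
ft_force: [-0.8, -0.6, 0.0]
grip_width: 0.0919
t 8.17 pos [ 0.634  -0.1467  0.0201] shift [-1.149e+02 -9.000e-01  1.000e-01] twist 0.0002 jaw 91.9 F [-0.8 -0.6  0. ]
```

Next is blue. Rise, then move over it at wood +0.04.

```bash
python3 -m jog '[[-10,0,0,0,93],[-25,0,0,0,93],[-40,0,0,0,93],[-60,0,0,0,93],[-80,0,0,0,93],[-100,0,0,0,93],[-115,0,0,0,93],[-120,0,0,0,93],[-120,0,0,0,93]]';  python3 - <<'E'
from h import *
for n in("top","scene"): 
    im=env.snapshot(n)[:,:,::-1]; cv2.imwrite(f"pics/{n}3.png",im)
to(.475,.105,.135,wy)
E
```

```text
time_s: 8.92
position: [0.6359, -0.1469, 0.1441]
ee_rot: [1.027, 1.564, -0.683]
ft_force: [0.9, -1.0, 0.9]
grip_width: 0.093
t 9.02 pos [ 0.634  -0.1463  0.1403] shift [   4.6 -192.5 -226.7] twist -0.0528 jaw 92.5 F [-0.5  0.4 -1.3]
```

View pics/scene3.png

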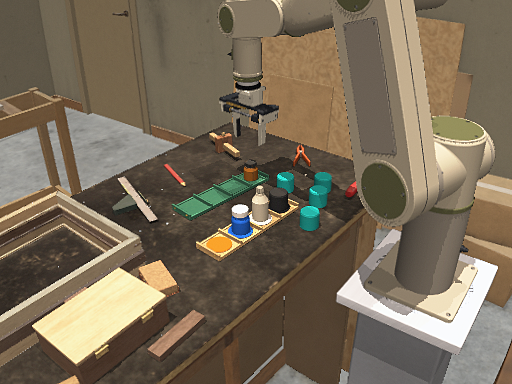

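The amber jar stands in the rightmost green pocket (250,172), and its orange pad is exposed at (219,243).

```bash
python3 -m jog '[[0,-9,-10,0,93],[0,-26,-30,-0.01,93],[0,-44,-52,-0.02,93],[0,-64,-75,-0.03,93],[0,-84,-99,-0.04,93],[0,-104,-123,-0.05,93],[0,-124,-147,-0.053,93],[0,-144,-171,-0.053,93],[2,-164,-195,-0.053,93],[4,-182,-214,-0.053,93],[4,-192,-226,-0.053,93],[4,-192,-226,-0.053,93]]';  python3 - <<'E'
from h import *
to(.476,.105,.027,wy)
E
```

```text
time_s: 10.02
position: [0.4727, 0.1064, 0.1338]
ee_rot: [-0.84, 1.567, -2.495]
ft_force: [0.3, 1.0, 0.3]
grip_width: 0.0933
t 10.02 pos [0.4727 0.1064 0.1338] shift [106.8   3.7   0.8] twist 0.0029 jaw 93.3 F [0.3 1.  0.3]
```

```bash
python3 -m jog '[[12,2,0,0,93],[27,3,1,0,93],[42,3,1,0,93],[57,3,1,0,93],[72,3,1,0,93],[87,3,1,0,93],[99,3,1,0,93],[106,3,1,0,93],[107,3,1,0,93],[107,3,1,0,93]]';python3 -m jog '[[0,0,0,0,70],[0,0,0,0,50],[0,0,0,0,30],[0,0,0,0,30],[0,0,0,0,30],[0,0,0,0,30],[0,0,0,0,30],[0,0,0,0,30]]';python3 -c "
from h import *
to(.476,.105,.027,wy)"
```

```text
time_s: 10.85
position: [0.4749, 0.1045, 0.0261]
ee_rot: [-0.972, 1.566, -2.628]
ft_force: [-0.1, -0.2, -0.2]
grip_width: 0.0931
time_s: 11.52
position: [0.475, 0.1046, 0.0262]
ee_rot: [-0.963, 1.566, -2.618]
ft_force: [-0.9, 1.1, 1.5]
grip_width: 0.0492
t 11.52 pos [0.475  0.1046 0.0262] shift [-0.8  1.  -0.5] twist 0.0026 jaw 49.2 F [-0.9  1.1  1.5]
```

```bash
python3 -m jog '[[-4,0,0,0,30],[-12,0,0,0,30],[-24,0,0,0,30],[-38,0,0,0,30],[-52,0,0,0,30],[-66,0,0,0,30],[-80,0,0,0,30],[-94,0,0,0,30],[-106,0,0,0,30],[-112,0,0,0,30],[-112,0,0,0,30],[-112,0,0,0,30]]'; python3 -c "
from h import *
to(*pocket(gc,gy,-.04),.134,gy)"
```

```text
time_s: 12.52
position: [0.4756, 0.1048, 0.1385]
ee_rot: [-0.892, 1.566, -2.548]
ft_force: [0.2, 0.4, -2.0]
grip_width: 0.0492
t 12.52 pos [0.4756 0.1048 0.1385] shift [  4.3 182.6 157.1] twist 0.0555 jaw 49.2 F [ 0.2  0.4 -2. ]
```

```bash
python3 -m jog '[[0,6,5,0,30],[0,18,16,0,30],[0,35,30,0.01,30],[0,53,46,0.01,30],[0,72,62,0.02,30],[0,91,78,0.03,30],[0,110,94,0.04,30],[0,129,111,0.05,30],[0,148,127,0.055,30],[0,166,143,0.055,30],[0,178,153,0.055,30],[0,182,157,0.055,30]]'; python3 -m jog '[[0,0,0,0,30],[0,0,0,0,30],[0,0,0,0,30]]';python3 -c "
from h import *
to(*pocket(gc,gy,-.04),.0232,gy)"
```

```text
time_s: 13.52
position: [0.6443, -0.0694, 0.1364]
ee_rot: [-0.967, 1.565, -2.679]
ft_force: [-0.1, 0.5, -2.2]
grip_width: 0.0494
time_s: 13.77
position: [0.6434, -0.0687, 0.1356]
ee_rot: [-1.135, 1.563, -2.846]
ft_force: [0.4, 1.3, -1.7]
grip_width: 0.0495
t 13.77 pos [ 0.6434 -0.0687  0.1356] shift [112.4   1.5  -2.1] twist -0.0009 jaw 49.5 F [ 0.4  1.3 -1.7]
```

```bash
python3 -m jog '[[10,1,-1,0,30],[25,1,-1,0,30],[40,1,-1,0,30],[55,1,-1,0,30],[70,1,-1,0,30],[85,1,-1,0,30],[97,1,-1,0,30],[106,1,-1,0,30],[109,1,-1,0,30],[109,1,-1,0,30],[109,1,-1,0,30]]';python3 -c "
from h import *
to(*pocket(gc,gy,-.04),.0232,gy)"
```

```text
time_s: 14.68
position: [0.644, -0.068, 0.027]
ee_rot: [-1.106, 1.564, -2.817]
ft_force: [0.8, -0.1, -1.1]
grip_width: 0.0494
t 14.68 pos [ 0.644 -0.068  0.027] shift [ 3.8  0.2 -0.9] twist -0.0007 jaw 49.4 F [ 0.8 -0.1 -1.1]
```

```bash
python3 -m jog '[[1,0,0,0,30],[2,0,0,0,30],[3,0,0,0,30],[4,0,0,0,30],[4,0,0,0,30]]'; python3 -c "
from h import *
to(*pocket(gc,gy,-.04),.0232,gy)"
```

```text
time_s: 15.1
position: [0.6443, -0.0681, 0.0234]
ee_rot: [-1.046, 1.564, -2.757]
ft_force: [1.0, -0.1, -1.3]
grip_width: 0.0496
t 15.1 pos [ 0.6443 -0.0681  0.0234] shift [ 0.2 -0.2 -1. ] twist -0.0008 jaw 49.6 F [ 1.  -0.1 -1.3]
```

```bash
python3 -m jog '[[0.5,0,0,0,30],[1,0,0,0,30],[1,0,0,0,30]]'; python3 -m jog '[[0,0,0,0,53],[0,0,0,0,58],[0,0,0,0,67],[0,0,0,0,76],[0,0,0,0,85],[0,0,0,0,93],[0,0,0,0,93],[0,0,0,0,93],[0,0,0,0,93]]'; python3 -m jog '[[-10,0,0,0,93],[-25,0,0,0,93],[-40,0,0,0,93],[-60,0,0,0,93],[-80,0,0,0,93],[-100,0,0,0,93],[-125,0,0,0,93],[-140,0,0,0,93],[-140,0,0,0,93]]';  python3 - <<'E'
from h import *
for n in("top","scene"): 
    im=env.snapshot(n)[:,:,::-1]; cv2.imwrite(f"pics/{n}4.png",im)
to(.468,.0263,.155,wy)
E
```

```text
time_s: 15.35
position: [0.6443, -0.0681, 0.0233]
ee_rot: [-1.043, 1.564, -2.755]
ft_force: [-3.8, 0.7, 6.9]
grip_width: 0.0492
time_s: 16.1
position: [0.6443, -0.0681, 0.0232]
ee_rot: [-1.051, 1.564, -2.762]
ft_force: [0.7, 0.1, -0.0]
grip_width: 0.0923
time_s: 16.85
position: [0.6483, -0.0683, 0.1704]
ee_rot: [0.848, 1.565, -0.864]
ft_force: [0.6, 0.3, 0.6]
grip_width: 0.0929
t 16.95 pos [ 0.646  -0.0679  0.165 ] shift [  10.2 -189.4  -68.4] twist -0.0538 jaw 93.0 F [ 0.2 -0.7 -0.9]
```

View pics/scene4.png

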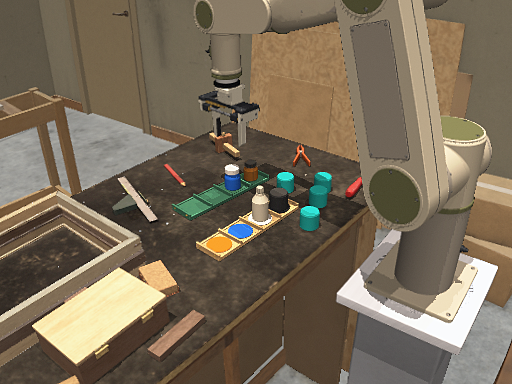

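Blue is upright in its pocket (232,177). Glue next.

```bash
python3 -m jog '[[0,-6,-2,0,93],[0,-20,-7,-0.01,93],[0,-38,-14,-0.02,93],[0,-58,-21,-0.03,93],[0,-78,-28,-0.04,93],[0,-98,-35,-0.05,93],[0,-118,-42,-0.053,93],[2,-138,-50,-0.053,93],[4,-158,-57,-0.053,93],[6,-176,-64,-0.053,93],[8,-189,-68,-0.053,93],[8,-189,-68,-0.053,93]]'; python3 -m jog '[[0,0,0,0,93],[0,0,0,0,93]]'
python3 - <<'E'
from h import *
to(.468,.0263,.040,wy)
E
```

```text
time_s: 17.95
position: [0.4649, 0.0271, 0.1549]
ee_rot: [-1.174, 1.563, -2.832]
ft_force: [-0.1, -1.0, -1.1]
grip_width: 0.0931
time_s: 18.12
position: [0.4643, 0.0271, 0.1539]
ee_rot: [-1.231, 1.561, -2.888]
ft_force: [-0.1, 0.5, -0.3]
grip_width: 0.0931
t 18.12 pos [0.4643 0.0271 0.1539] shift [1.139e+02 4.800e+00 1.000e-01] twist 0.0007 jaw 93.1 F [-0.1  0.5 -0.3]
```

```bash
python3 -m jog '[[12,3,0,0,93],[27,4,0,0,93],[42,4,0,0,93],[57,4,0,0,93],[72,4,0,0,93],[87,4,0,0,93],[102,4,0,0,93],[111,4,0,0,93],[114,4,0,0,93],[114,4,0,0,93],[114,4,0,0,93]]';python3 -m jog '[[0,0,0,0,70],[0,0,0,0,50],[0,0,0,0,30],[0,0,0,0,30],[0,0,0,0,30],[0,0,0,0,30],[0,0,0,0,30],[0,0,0,0,30]]';python3 -c "
from h import *
to(.468,.0263,.040,wy)"
```

```text
time_s: 19.03
position: [0.4677, 0.0263, 0.0404]
ee_rot: [-1.221, 1.562, -2.878]
ft_force: [0.2, -0.0, 1.2]
grip_width: 0.0929
time_s: 19.7
position: [0.4683, 0.0262, 0.0406]
ee_rot: [-1.163, 1.563, -2.82]
ft_force: [1.1, -0.4, -4.1]
grip_width: 0.0452
t 19.7 pos [0.4683 0.0262 0.0406] shift [ 0.6 -0.3 -0. ] twist 0.0005 jaw 45.2 F [ 1.1 -0.4 -4.1]
```

```bash
python3 -m jog '[[-4,0,0,0,30],[-12,0,0,0,30],[-24,0,0,0,30],[-38,0,0,0,30],[-52,0,0,0,30],[-66,0,0,0,30],[-80,0,0,0,30],[-94,0,0,0,30],[-102,0,0,0,30],[-106,0,0,0,30],[-106,0,0,0,30],[-106,0,0,0,30]]'; python3 -c "
from h import *
to(*pocket(gc,gy,.04),.145,gy)"
```

```text
time_s: 20.7
position: [0.4688, 0.0265, 0.1461]
ee_rot: [-1.193, 1.562, -2.851]
ft_force: [-0.2, 0.4, -4.6]
grip_width: 0.0451
t 20.7 pos [0.4688 0.0265 0.1461] shift [ -0.4 187.3  -1.8] twist 0.0534 jaw 45.1 F [-0.2  0.4 -4.6]
```

```bash
python3 -m jog '[[0,6,0,0,30],[0,18,0,0,30],[0,35,0,0.01,30],[0,53,0,0.01,30],[0,72,0,0.02,30],[0,91,0,0.03,30],[0,110,0,0.04,30],[0,130,-1,0.05,30],[0,150,-1,0.053,30],[0,168,-2,0.053,30],[0,182,-2,0.053,30],[0,187,-2,0.053,30]]'; python3 -m jog '[[0,0,0,0,30],[0,0,0,0,30],[0,0,0,0,30]]';python3 -c "
from h import *
to(*pocket(gc,gy,.04),.0375,gy)"
```

```text
time_s: 21.7
position: [0.6563, 0.0121, 0.1426]
ee_rot: [-1.192, 1.561, -2.903]
ft_force: [0.6, 0.5, -3.8]
grip_width: 0.0456
time_s: 21.95
position: [0.6553, 0.0122, 0.1416]
ee_rot: [-1.242, 1.559, -2.953]
ft_force: [0.1, -0.1, -3.7]
grip_width: 0.0456
t 21.95 pos [0.6553 0.0122 0.1416] shift [104.1   1.4  -0.3] twist 0.0003 jaw 45.6 F [ 0.1 -0.1 -3.7]
```

```bash
python3 -m jog '[[10,1,0,0,30],[25,1,0,0,30],[40,1,0,0,30],[55,1,0,0,30],[70,1,0,0,30],[83,1,0,0,30],[93,1,0,0,30],[99,1,0,0,30],[101,1,0,0,30],[101,1,0,0,30],[101,1,0,0,30]]';python3 -m jog '[[1,0,0,0,30],[2,0,0,0,30],[2.5,0,0,0,30],[2.5,0,0,0,30]]'; python3 -c "
from h import *
to(*pocket(gc,gy,.04),.0375,gy)"
```

```text
time_s: 22.87
position: [0.6557, 0.0118, 0.0414]
ee_rot: [-1.213, 1.56, -2.923]
ft_force: [-0.4, 0.3, -2.8]
grip_width: 0.045
time_s: 23.2
position: [0.6558, 0.0117, 0.0391]
ee_rot: [-1.203, 1.56, -2.914]
ft_force: [-0.3, 0.3, -4.4]
grip_width: 0.0453
t 23.2 pos [0.6558 0.0117 0.0391] shift [ 1.6 -0.4 -0.3] twist 0.0002 jaw 45.3 F [-0.3  0.3 -4.4]
```

```bash
python3 -m jog '[[0.8,0,0,0,30],[1.6,0,0,0,30],[2.2,0,0,0,30],[2.2,0,0,0,30]]'; python3 -c "
from h import *
to(*pocket(gc,gy,.04),.0375,gy)"
```

```text
time_s: 23.53
position: [0.656, 0.0118, 0.0376]
ee_rot: [-1.193, 1.561, -2.904]
ft_force: [-1.9, 0.3, 1.8]
grip_width: 0.0449
t 23.53 pos [0.656  0.0118 0.0376] shift [ 0.1 -0.6 -0.2] twist 0.0003 jaw 44.9 F [-1.9  0.3  1.8]
```

Contact (force changed from -4.4 to +1.8 N). Release and rise past the bottle top.

```bash
python3 -m jog '[[0,0,0,0,49],[0,0,0,0,55],[0,0,0,0,65],[0,0,0,0,75],[0,0,0,0,85],[0,0,0,0,93],[0,0,0,0,93],[0,0,0,0,93],[0,0,0,0,93]]'; python3 -m jog '[[-10,0,0,0,93],[-25,0,0,0,93],[-40,0,0,0,93],[-60,0,0,0,93],[-80,0,0,0,93],[-100,0,0,0,93],[-118,0,0,0,93],[-122,0,0,0,93],[-122,0,0,0,93],[-122,0,0,0,93]]';  python3 - <<'E'
from h import *
for n in("top","scene"): 
    im=env.snapshot(n)[:,:,::-1]; cv2.imwrite(f"pics/{n}5.png",im)
to(.462,-.0535,.145,wy)
E
```

```text
time_s: 24.28
position: [0.656, 0.0118, 0.0376]
ee_rot: [-1.196, 1.561, -2.907]
ft_force: [-0.9, 0.2, 0.3]
grip_width: 0.0924
time_s: 25.12
position: [0.6574, 0.0121, 0.16]
ee_rot: [-1.16, 1.562, -2.871]
ft_force: [-0.7, 0.2, 0.3]
grip_width: 0.0929
t 25.22 pos [0.6563 0.0121 0.1581] shift [  15.6 -183.1   92. ] twist -0.0527 jaw 93.1 F [-0.6  0.1 -0.8]
```

View pics/scene5.png

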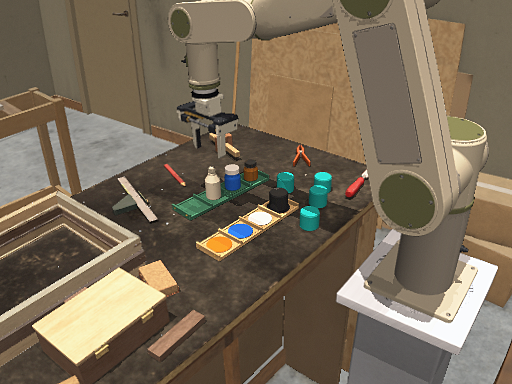

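Glue is upright at (213,184). Black tin (279,200) next. Its black pad identifies it, and the turquoise tins are the lookalikes.

```bash
python3 -m jog '[[0,-6,3,0,93],[0,-20,10,-0.01,93],[0,-38,19,-0.02,93],[0,-58,29,-0.03,93],[0,-78,39,-0.04,93],[0,-98,49,-0.05,93],[0,-118,59,-0.053,93],[3,-138,69,-0.053,93],[6,-156,78,-0.053,93],[10,-172,86,-0.053,93],[14,-183,92,-0.053,93],[14,-183,92,-0.053,93]]'; python3 -m jog '[[0,0,0,0,93],[0,0,0,0,93]]'
python3 - <<'E'
from h import *
to(.462,-.0535,.021,wy)
E
```

```text
time_s: 26.22
position: [0.4589, -0.0538, 0.1444]
ee_rot: [-1.374, 1.555, -3.033]
ft_force: [-0.3, 0.1, -0.0]
grip_width: 0.0931
time_s: 26.38
position: [0.4585, -0.0537, 0.1438]
ee_rot: [-1.396, 1.554, -3.054]
ft_force: [-0.2, -0.2, 0.9]
grip_width: 0.0928
t 26.38 pos [ 0.4585 -0.0537  0.1438] shift [122.7   5.6  -0.9] twist -0.0008 jaw 92.8 F [-0.2 -0.2  0.9]
```

```bash
python3 -m jog '[[12,3,0,0,93],[27,5,-1,0,93],[42,5,-1,0,93],[57,5,-1,0,93],[72,5,-1,0,93],[87,5,-1,0,93],[102,5,-1,0,93],[114,5,-1,0,93],[121,5,-1,0,93],[122,5,-1,0,93],[122,5,-1,0,93]]';python3 -m jog '[[0,0,0,0,75],[0,0,0,0,60],[0,0,0,0,35],[0,0,0,0,35],[0,0,0,0,35],[0,0,0,0,35],[0,0,0,0,35],[0,0,0,0,35]]';python3 -c "
from h import *
to(.462,-.0535,.021,wy)"
```

```text
time_s: 27.3
position: [0.4614, -0.0531, 0.0215]
ee_rot: [-1.416, 1.553, -3.074]
ft_force: [-0.4, 0.7, 0.5]
grip_width: 0.0931
time_s: 27.97
position: [0.4614, -0.0532, 0.0217]
ee_rot: [-1.412, 1.553, -3.071]
ft_force: [-1.8, -0.1, 4.1]
grip_width: 0.0537
t 27.97 pos [ 0.4614 -0.0532  0.0217] shift [0.7 0.6 0.3] twist -0.0005 jaw 53.7 F [-1.8 -0.1  4.1]
```

```bash
python3 -m jog '[[-4,0,0,0,35],[-12,0,0,0,35],[-24,0,0,0,35],[-38,0,0,0,35],[-52,0,0,0,35],[-66,0,0,0,35],[-80,0,0,0,35],[-94,0,0,0,35],[-106,0,0,0,35],[-116,0,0,0,35],[-118,0,0,0,35],[-118,0,0,0,35]]'; python3 -c "
from h import *
to(*pocket(gc,gy,.12),.139,gy)"
```

```text
time_s: 28.97
position: [0.4641, -0.0531, 0.1405]
ee_rot: [-1.386, 1.554, -3.044]
ft_force: [0.3, 0.0, -2.8]
grip_width: 0.0536
t 28.97 pos [ 0.4641 -0.0531  0.1405] shift [  -2.1  189.1 -161.6] twist 0.0524 jaw 53.6 F [ 0.3  0.  -2.8]
```

```bash
python3 -m jog '[[0,6,-5,0,35],[0,18,-16,0,35],[0,36,-31,0.01,35],[0,55,-47,0.01,35],[0,75,-64,0.02,35],[0,95,-81,0.03,35],[0,115,-98,0.04,35],[-1,135,-115,0.05,35],[-1,154,-131,0.052,35],[-2,171,-146,0.052,35],[-2,184,-157,0.052,35],[-2,189,-161,0.052,35]]'; python3 -m jog '[[0,0,0,0,35],[0,0,0,0,35],[0,0,0,0,35]]';python3 -c "
from h import *
to(*pocket(gc,gy,.12),.0185,gy)"
```

```text
time_s: 29.97
position: [0.6673, 0.0928, 0.1367]
ee_rot: [-1.37, 1.552, -3.079]
ft_force: [1.0, 0.5, -2.5]
grip_width: 0.0536
time_s: 30.22
position: [0.6663, 0.0924, 0.1356]
ee_rot: [-1.361, 1.55, -3.07]
ft_force: [-0.0, -0.2, -2.8]
grip_width: 0.0538
t 30.22 pos [0.6663 0.0924 0.1356] shift [117.1   2.8   0.5] twist 0.0015 jaw 53.8 F [-0.  -0.2 -2.8]
```

```bash
python3 -m jog '[[10,1,0,0,35],[25,2,0,0,35],[40,3,0,0,35],[55,3,0,0,35],[70,3,0,0,35],[85,3,0,0,35],[99,3,0,0,35],[109,3,0,0,35],[114,3,0,0,35],[114,3,0,0,35],[114,3,0,0,35]]';python3 -m jog '[[1,0,0,0,35],[2,0,0,0,35],[2.5,0,0,0,35],[2.5,0,0,0,35]]'; python3 -c "
from h import *
to(*pocket(gc,gy,.12),.0185,gy)"
```

```text
time_s: 31.13
position: [0.6673, 0.0919, 0.0218]
ee_rot: [-1.36, 1.551, -3.07]
ft_force: [0.5, -0.1, -2.5]
grip_width: 0.0536
time_s: 31.47
position: [0.6674, 0.0919, 0.0196]
ee_rot: [-1.361, 1.551, -3.07]
ft_force: [-0.5, 0.4, -2.5]
grip_width: 0.0544
t 31.47 pos [0.6674 0.0919 0.0196] shift [ 1.1 -0.7  0.7] twist 0.0015 jaw 54.4 F [-0.5  0.4 -2.5]
```

```bash
python3 -m jog '[[0.7,0,0,0,35],[1.4,0,0,0,35],[1.8,0,0,0,35],[1.8,0,0,0,35]]'; python3 -c "
from h import *
to(*pocket(gc,gy,.12),.0185,gy)"
```

```text
time_s: 31.8
position: [0.6676, 0.0919, 0.0188]
ee_rot: [-1.357, 1.552, -3.066]
ft_force: [-3.6, -0.7, 5.2]
grip_width: 0.0536
t 31.8 pos [0.6676 0.0919 0.0188] shift [ 0.3 -0.9  0.7] twist 0.0017 jaw 53.6 F [-3.6 -0.7  5.2]
```

Contact. Release, rise, and swing well clear for a final look.

```bash
python3 -m jog '[[0,0,0,0,58],[0,0,0,0,63],[0,0,0,0,72],[0,0,0,0,80],[0,0,0,0,87],[0,0,0,0,93],[0,0,0,0,93],[0,0,0,0,93],[0,0,0,0,93]]'; python3 -m jog '[[-10,0,0,0,93],[-25,0,0,0,93],[-40,0,0,0,93],[-60,0,0,0,93],[-80,0,0,0,93],[-110,0,0,0,93],[-140,0,0,0,93],[-170,0,0,0,93],[-190,0,0,0,93],[-190,0,0,0,93]]'; python3 -c "
from h import *
to(.35,.45,.22,gy)"
```

```text
time_s: 32.55
position: [0.6676, 0.092, 0.0187]
ee_rot: [-1.357, 1.552, -3.067]
ft_force: [-0.9, -0.1, -0.8]
grip_width: 0.0926
time_s: 33.38
position: [0.6747, 0.0924, 0.2184]
ee_rot: [-1.335, 1.564, -3.044]
ft_force: [0.8, 0.8, 1.5]
grip_width: 0.0927
t 33.38 pos [0.6747 0.0924 0.2184] shift [ 3.000e-01 -3.709e+02 -3.094e+02] twist 0.0017 jaw 92.7 F [0.8 0.8 1.5]
```

```bash
python3 -m jog '[[0,-15,-12,0,93],[0,-40,-33,0,93],[0,-66,-55,0,93],[0,-92,-77,0,93],[0,-118,-99,0,93],[0,-144,-121,0,93],[0,-170,-143,0,93],[0,-196,-165,0,93],[0,-222,-187,0,93],[0,-248,-209,0,93],[0,-274,-231,0,93],[0,-280,-235,0,93]]'; python3 -m jog '[[0,0,0,0,93],[0,-20,-20,0,93],[0,-40,-40,0,93],[0,-60,-60,0,93],[0,-60,-60,0,93],[0,-60,-60,0,93]]'
python3 - <<'E'
from h import *
for n in("top","scene"): 
    im=env.snapshot(n)[:,:,::-1]; cv2.imwrite(f"pics/{n}6.png",im)
    if n=="top": cv2.imwrite("pics/crop6.png",cv2.resize(im[120:250,170:360],None,fx=4,fy=4,interpolation=cv2.INTER_CUBIC))
    else: cv2.imwrite("pics/crops6.png",cv2.resize(im[150:260,160:320],None,fx=5,fy=5,interpolation=cv2.INTER_CUBIC))
to(.35,.45,.22,gy)
E
```

```text
time_s: 34.38
position: [0.4266, 0.3672, 0.2209]
ee_rot: [-1.673, 1.564, 2.905]
ft_force: [-0.1, 0.1, -0.2]
grip_width: 0.0928
time_s: 34.88
position: [0.3753, 0.4349, 0.2217]
ee_rot: [-1.71, 1.565, 2.869]
ft_force: [-0.0, -0.5, 0.3]
grip_width: 0.0928
t 34.98 pos [0.3762 0.4338 0.2216] shift [  1.7 -28.1 -12.5] twist 0.0045 jaw 92.9 F [-1.3 -0.1 -0.5]
```

View pics/crop6.png

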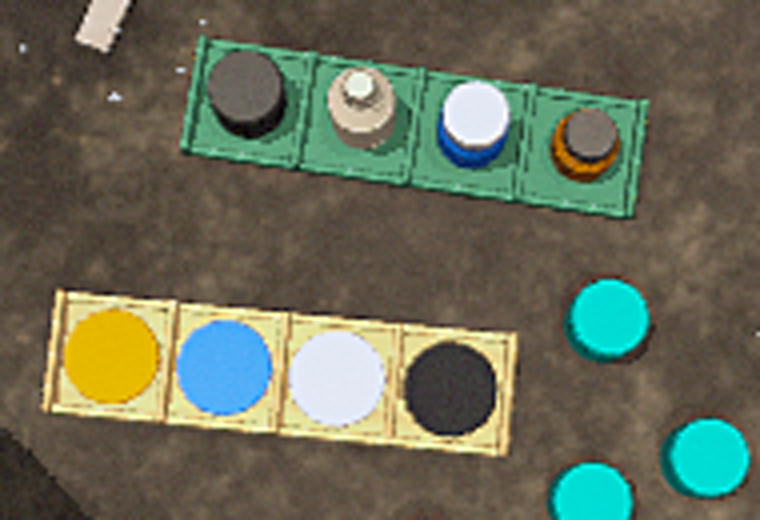

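View pics/crops6.png

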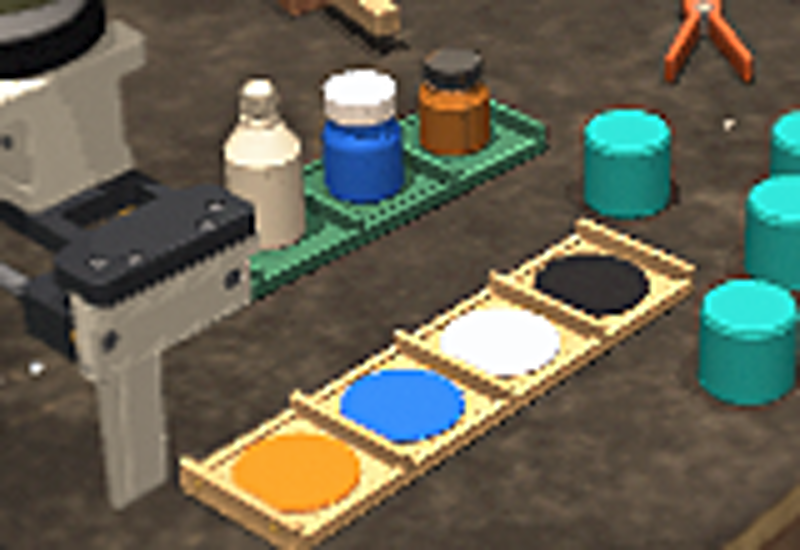

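View pics/top6.png

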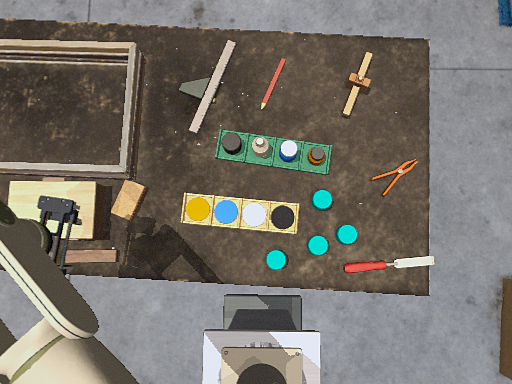

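All four stand in the green rack in reversed order, and the sanding block (128,200) and clamp (395,177) have not moved. I'll check the positions numerically.

Run:
```python
from h import *
im=cv2.imread("pics/top6.png"); H,S,V=cv2.split(cv2.cvtColor(im,cv2.COLOR_BGR2HSV))
sp={"amber":((318,154),8,(S<70)&(V<150),.067),"blue":((289,148),11,(S<45)&(V>190),.078),
"glue":((260,141),6,(V>195)&(S<60),.109),"black":((232,142),12,(S<70)&(V>85)&(V<150),.058)}
for n,(c,rad,f,z) in sp.items():
    m=np.zeros_like(H); cv2.circle(m,c,rad,255,-1)
    M=cv2.moments((f&(m>0)).astype(np.uint8),True); u=(M["m10"]/M["m00"],M["m01"]/M["m00"])
    p=cast("top",[u],z)[0][:2]-gc; print(n,np.round(u,1),"green frame mm",np.round(1000*np.array([[np.cos(gy),np.sin(gy)],[-np.sin(gy),np.cos(gy)]])@p,1))
d=cv2.absdiff(im,cv2.imread("pics/top0.png")).max(2)
print("diff block",(d[175:225,105:150]>40).sum(),"clamp",(d[155:200,365:420]>40).sum())
```

```text
amber [317.4 153.4] green frame mm [  -0.3 -121. ]
blue [288.6 147.8] green frame mm [  0.8 -40.8]
glue [259.4 140.5] green frame mm [ 1.  38.9]
black [230.6 140.9] green frame mm [  1.7 120.5]
diff block 37 clamp 0
```

Run:
```python
import cv2,numpy as np
a=cv2.imread("pics/top0.png");b=cv2.imread("pics/top6.png")
d=cv2.absdiff(a,b).max(2)[175:225,105:150]>40
ys,xs=np.nonzero(d);print(xs.min()+105,xs.max()+105,ys.min()+175,ys.max()+175)
cv2.imwrite("pics/blk.png",cv2.resize(np.hstack([i[170:240,95:160] for i in(a,b)]),None,fx=5,fy=5))
```

```text
123 140 214 223
```

View pics/blk.png

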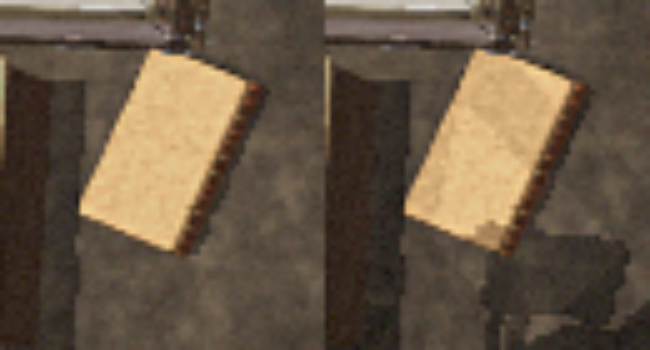

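The block hasn't moved; the pixel difference is only the arm's shadow. Handing in.

```bash
python3 -c "
from plant import env
print(env.hand_in()); print(env.get_state()['time_s'])"
```

```text
the job is handed in; nothing more can be done
None
the job is handed in; nothing more can be done
```

I moved all four containers into the green rack in reverse order and handed the job in at about 35 s. From left to right it now holds the black tin, glue bottle, blue jar and amber jar.

- **Placing:** in the last top view each container is within about 2 mm of its pocket's centre. All four were released on contact with the floor or at the computed floor height. I had no direct measurement of foot height or tilt. The last scene view shows amber, blue and glue upright. The black tin was hidden behind the gripper there, so the top view is the only check on it.
- **Bystanders:** the sanding block and spring clamp did not move. A pixel difference at the block turned out to be the arm's shadow.
- **Arm and checks:** the gripper was open and clear of everything at hand-in. No check failed. The tool's tilt crept up to about 0.02 rad during the job, small enough that I left it uncorrected.

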